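# Switch on the dust extractor under its red guard

### The job

Switch on the dust extractor at the box with the red guard: with the shut fingertips push the upright fin on the guard back so that the guard swings up and over and stays open by itself, push the metal toggle under it fully over to the hinge side (green dot), then tip the guard forward again so that it drops shut over the switched-on toggle. Work gently with the outside of the fingers, grasp nothing, and leave the lathe's switch with the yellow guard and the things lying about where they are.

Things in the scene. Friction and masses are not known exactly. Their poses are not given: they have to be found in the camera images.
- extractor_box: The dust extractor's switch box, bolted to the bench: grey steel, 120 (x) x 92 (y) x 50 mm high, on a steel foot plate 150 (x) x 60 (y) x 5 mm. Origin at the centre of its underside; its own x axis points from the front (fin) side, which roughly faces the robot, to the hinge side; z up. Under the red guard its flat top carries a toggle.
- red_guard (a joint): Red plastic guard's hinge angle (rad): 0 shut, 1.3 fully back on its stop; it swings up and back about the box's y. Cover 55 mm long, 62 wide, top 40 mm above the hinge axis, thin side cheeks, open front. About 50 g, turns freely, no spring: below about 0.7 rad it drops shut, beyond about 0.8 it falls back to its stop and stays.
- red_guard_hinge (a point): Middle of the red guard's hinge axis, fixed on the box: 30 mm from the box's centre along its +x, 54 mm above the bench.
- red_guard_fin (a point): Centre of the red guard's fin (moves with the guard; axes are the guard's): plate 50 mm wide (y), 4 thick, standing 40 mm up from the cover's front top edge. Shut: upright, front face 55 mm before the hinge axis, from 40 to 80 mm above it. Fully back: it leans backwards, its top 63 mm behind and 74 mm above the hinge axis, the guard's highest point; a finger can push its rear side from behind.
- extractor_toggle (a joint): Angle (rad) of the extractor toggle: 0 = OFF (starts within 0.12 of it), leaning 0.45 rad to the front (towards the red dot, front), 0.9 = ON, leaning 0.45 rad to the back (to the green dot, hinge side). Stays where it is left; needs about 2 N at the tip; firm stops at both ends.
- extractor_toggle_tip (a point): Centre of the 14 mm ball at the tip of the extractor toggle (bare metal bat, 8 mm thick). It pivots at the box's top face (50 mm above the bench), 28 mm before the hinge axis; the ball's centre is 30 mm from the pivot. Hidden by the guard when that is shut.
- lathe_box: The lathe's switch box with a yellow guard, otherwise of the same make and size; leave alone. Origin at the centre of its underside, axes as the other's.
- yellow_guard (a joint): Hinge angle (rad) of the yellow guard, 0 = shut. Leave alone.
- lathe_toggle (a joint): Angle (rad) of the lathe's toggle, 0 = OFF. Leave alone.
- wax_tin: Brass-coloured round tin, 62 mm across, 36 mm high, standing loose between the boxes. Origin: centre of its underside. Leave alone.
- gouge: Turning gouge lying loose behind the boxes along its own y: wooden handle 32 mm thick, whole length about 385 mm (handle end at y = -160 mm, steel tip at +225 mm), 32 mm high. Origin on the bench. Leave alone.
- spindle_blank: Turned round of pale wood standing on end, 60 mm across, 110 mm high. Origin: centre of its underside. Leave alone.
- mallet: Wooden mallet standing on its head, 80 mm across, 200 mm high, handle up. Origin: centre of its underside. Leave alone.
- offcut: Loose pale wood block 90 (x) x 60 (y) x 45 mm between and before the boxes. Origin: centre of its underside. Leave alone.
- chuck_key: Loose dark steel T key lying flat, 80 x 90 mm, 14 mm thick. Origin on the bench under the crossing. Leave alone.
There are look-alikes about, which are no part of the job. Leave any purple look-alike of the extractor_box alone.

How it is judged:
On the way, in this order (a step that is already met when the one before it is completed fails the run):
1. the red guard is swung back open (beyond 1.15 rad) with the toggle still off (value of joint red_guard above 1.15 rad and value of joint extractor_toggle below 0.3 rad), for 0.2 s.
2. with the guard open, the toggle is pushed fully over to ON (beyond 0.75 of 0.9 rad) (value of joint extractor_toggle above 0.75 rad and value of joint red_guard above 0.85 rad), for 0.2 s.
3. the guard has dropped shut again (value of joint red_guard below 0.08 rad and value of joint extractor_toggle above 0.75 rad), for 0.2 s.
At the end, for the whole second after the job is handed in: The red guard is shut (under 0.08 rad) and at rest, the extractor's toggle is ON (over 0.75 rad), the yellow guard is shut (under 0.08 rad) with the lathe's toggle still OFF (under 0.1 rad), and each loose thing stands within 30 mm of where it was (all of step 3 and value of joint yellow_guard below 0.08 rad and value of joint lathe_toggle below 0.1 rad and velocity of joint red_guard below 0.05 rad/s and distance of each of wax_tin, gouge, spindle_blank, mallet, offcut, chuck_key from where it was at the start of the episode below 0.03 m); the robot touches nothing.
It fails at once if the lathe's switch is disturbed: yellow guard lifted beyond 0.25 rad or its toggle moved beyond 0.2 rad (value of joint yellow_guard above 0.25 rad or value of joint lathe_toggle above 0.2 rad).
It fails at once if a loose thing is pushed, lifted or carried more than 30 mm (distance of any of wax_tin, gouge, spindle_blank, mallet, offcut, chuck_key from where it was at the start of the episode above 0.03 m).
It fails at once if the switch, its guard or toggle is forced or pinched: the fingers press on it with more than 35 N (contact force between the fingers and extractor_box above 35 N).
It also fails if it takes over 53 s, if anything falls off the work surface, if the arm or the gripper's body presses on something with over 40 N, if the wrist force passes 120 N, or if a joint passes its speed limit or range.

### The arm

A 7-joint arm with a two-finger parallel gripper is mounted at the origin on the work surface. World frame = base frame: x ahead of the robot, y to its left, z up, the work surface at z = 0. Lengths are in m, angles in rad, forces in N, time in s.
With the tool pointing down it reaches from about 0.375 to 0.925 m from the base axis. Payload 3.1 kg.
Tool frame: the origin (TCP) lies midway between the tips of the shut fingers; the grasp point (between the pads) lies 19 mm behind it; z points along the fingers, y is the direction in which the jaws open and shut (so a half turn about z gives the same grasp; the last joint's range is limited). The gripper opens to 85 mm and grips with 20 to 120 N. Pads are 22 mm wide; open, the fingers measure 114 mm over their backs; the gripper's body (76 mm by 85 mm) begins 54 mm behind the grasp point. The pads swing forward as they close: fully open they stand 13 mm farther back than shut.
Start: joints at [1.168, 0.383, 0.044, 1.598, -0.018, 1.161, -0.05], TCP at [0.195, -0.62, 0.231] pointing down, gripper open.
Joint ranges: [-2.61, 2.61], [-0.41, 2.15], [-1.48, 1.57], [0, 2.5], [-1.57, 4.71], [0.05, 1.97], [-2.85, 2.85]. Speed limits (rad/s): [2.79, 2.79, 3.14, 3.14, 3.14, 3.14, 3.14].

### API

Orientations are given as a unit quaternion [w, x, y, z].
In Python, from rig import ctrl gives the robot as it stands.
- The arm moves only by the tool send_rows, never from a script. Its argument "steps" is a list of rows, each an object with "dr": the turn, a rotation vector about the tool's x, y, z in degrees, a list of three; "travel": the shift along the tool's x, y, z in m, a list of three; "claw": the finger opening in m, from 0 to 0.0854. In form: [{"dr": [ax, ay, az], "travel": [tx, ty, tz], "claw": claw}, ...]. A call has 1 to 5 rows; each row shifts and turns the pose as measured when the row begins, along the tool's axes as they then stand; what a row does not reach is not made up. A row lasts 1/12 s, in which the tool goes at most 41.7 mm and 7.16 degrees, less where a joint would pass 70% of its speed; a pose out of reach is approached as far as the arm can. A call is refused whole if a number of a shift passes 0.0417 or a number of a turn 7.16, either way. A call with a gripper value outside its range is refused whole. The fingers move at their own pace and stop on an object; "squeeze" is the grip in N (left out, the last holds). Time passes only in rows, so rows that do not move let the fingers close. It gives the time, the measured TCP pose, the force and the opening at its end, in the units of the state.
- ctrl.get_obs(): the state, without advancing time (a new reading comes with each control period).
- ctrl.capture(name): name is "scene" or "top" or "wrist"; returns (picture, depth): 420x560x3 uint8, blue, green, red; 420x560 float32, m along the optical axis (not along the pixel's ray), 0 where there is no reading.
- ctrl.get_calibration(name): a dict with "fx", "fy", "cx", "cy" (pixels), "extrinsics" (4x4, takes a point from camera to world coordinates); the wrist camera has in their place "T_tool_cam" (4x4, takes a point from camera to tool coordinates, whose origin is the TCP and whose axes are the flange's). Camera axes: x right, y up, looking along -z (the intrinsics and any distortion apply to the point x, -y, -z); pixel columns grow to the right and rows downward; lengths in m; the calibration is good to about 2 mm. The wrist camera is an equidistant fisheye: a pixel r from the principal point sees the ray r / f radians off the axis. A picture is of the moment at which its call begins: read the wrist's pose just before it. get_calibration takes no time and is no camera call.
- ctrl.finish_job(): hands the job in, once; it reports no verdict.
The state is a dict: "t": time; "joint_positions": joint angles; "joint_vel": joint speeds; "effort": joint torques, N m; "eef_pos": TCP position; "tool_rot": TCP orientation; "contact_force": force on the tool from outside, world axes, zero at the start; "wrist_torque": the same for the moment, N m; "opening": finger opening in m.
Only numpy, scipy, OpenCV 4.12 (cv2) and the standard library are available. Lean on these libraries where they do the work, as an engineer would, in place of code of your own. Each camera call takes 0.05 s, during which the arm holds its last target.

## Working session

There is one attempt and no reset: what is moved stays moved. The work goes in short steps, Python scripts to look and compute and a tool call to move; the robot and the scene stay as the last step left them, time stands still between calls to the robot, and variables do not carry over. Pictures are saved under pics/ and viewed, and the job is handed in when it is done.

Besides the shell and the picture viewer there is one more tool, called after "Call:" by a JSON object that holds its "fn" and its "kwargs". send_rows: Moves the arm, as the interface text tells. Its arguments: {"type":"object","properties":{"steps":{"type":"array"},"squeeze":{"type":"number"}},"required":["steps"]}

```bash
mkdir -p pics; ls; cat > h.py <<'E'
import numpy as np, cv2
from rig import ctrl
from scipy.spatial.transform import Rotation as R
def q2m(q): return R.from_quat([q[1],q[2],q[3],q[0]]).as_matrix()
def pts(name,depth,cal=None):
    c=cal or ctrl.get_calibration(name); h,w=depth.shape
    u,v=np.meshgrid(np.arange(w),np.arange(h))
    x=(u-c['cx'])/c['fx']*depth; y=-(v-c['cy'])/c['fy']*depth
    P=np.stack([x,y,-depth,np.ones_like(depth)],-1)
    return (P@np.array(c['extrinsics']).T)[...,:3]
E
python3 - <<'E'
from h import *
o=ctrl.get_obs(); print(o)
for n in ['scene','top']:
    im,d=ctrl.capture(n); cv2.imwrite(f'pics/{n}0.png',im); np.savez(f'{n}0.npz',im=im,d=d)
    c=ctrl.get_calibration(n); print({k:np.round(v,3) if not isinstance(v,str) else v for k,v in c.items()}, (d>0).mean())
print(ctrl.get_calibration('wrist'))
E
```

```text
pics
{'t': 0.0, 'joint_positions': array([ 1.16821636,  0.38387182,  0.04379872,  1.59959139, -0.01787302,
        1.16121974, -0.04989795]), 'joint_vel': array([ 0.00115985, -0.00016444,  0.00121522,  0.00053975, -0.00103297,
        0.00041845, -0.00062818]), 'effort': array([ 6.86517324e-04, -4.33454454e+01,  1.02466442e+00, -2.49514621e+01,
        1.05516068e-02,  1.12997938e-02, -1.69936163e-05]), 'eef_pos': array([ 0.19477263, -0.61912516,  0.22985478]), 'tool_rot': array([-1.31933390e-03,  9.88400712e-01,  1.51862480e-01, -2.82600015e-04]), 'contact_force': array([ 0.24003794,  0.06222546, -0.1440073 ]), 'wrist_torque': array([ 0.0143495 ,  0.01902604, -0.01337361]), 'opening': 0.0852274621357783}
{'fx': np.float64(486.612), 'fy': np.float64(486.612), 'cx': np.float64(285.728), 'cy': np.float64(206.896), 'extrinsics': array([[ 0.666, -0.473,  0.576,  1.288],
       [ 0.746,  0.414, -0.522, -0.743],
       [ 0.009,  0.778,  0.628,  0.928],
       [ 0.   ,  0.   ,  0.   ,  1.   ]])} 0.995829081632653
{'fx': np.float64(476.666), 'fy': np.float64(476.666), 'cx': np.float64(278.987), 'cy': np.float64(202.715), 'extrinsics': array([[ 0.029,  0.996, -0.079,  0.394],
       [-1.   ,  0.029, -0.   , -0.022],
       [ 0.002,  0.079,  0.997,  1.347],
       [ 0.   ,  0.   ,  0.   ,  1.   ]])} 0.995969387755102
{'fx': 325.19226210127806, 'fy': 325.19226210127806, 'cx': 282.60577529996175, 'cy': 207.3432285087785, 'T_tool_cam': array([[ 4.05779299e-04,  9.54919604e-01,  2.96864255e-01,
         7.59520136e-02],
       [ 9.99999291e-01, -7.19869278e-04,  9.48710629e-04,
        -6.75181167e-04],
       [ 1.11964583e-03,  2.96863659e-01, -9.54919219e-01,
        -1.42477103e-01],
       [ 0.00000000e+00,  0.00000000e+00,  0.00000000e+00,
         1.00000000e+00]])}
```

View pics/scene0.png

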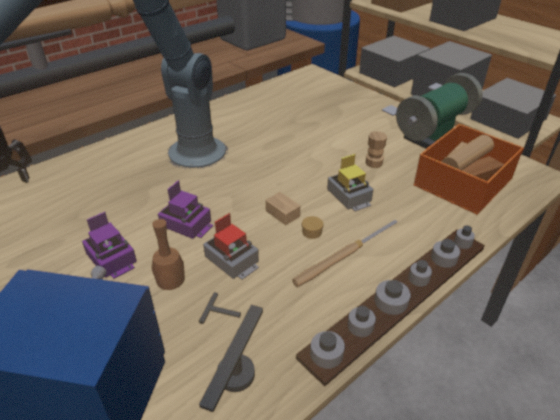

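View pics/top0.png

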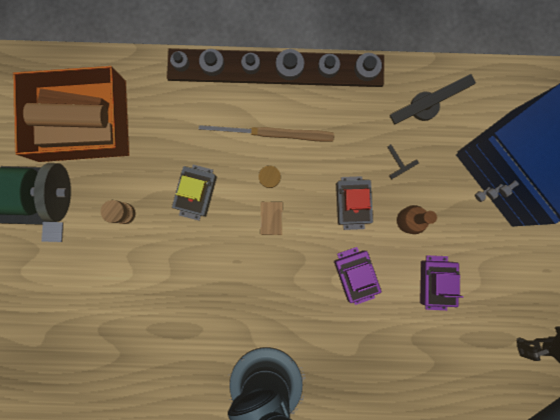

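The scene has four guarded boxes. In the top view they are red at (355,200), yellow (lathe) at (192,190), and purple look-alikes at (357,275) and (440,282). Only the red one fits. Next I'll enlarge it to confirm and measure it.

```bash
python3 - <<'E'
from h import *
out=[]
for n,(x,y) in dict(top=(355,205),scene=(231,245)).items():
    z=np.load(n+'0.npz'); out.append(cv2.resize(z['im'][y-45:y+45,x-45:x+45],(400,400),interpolation=cv2.INTER_CUBIC))
cv2.imwrite('pics/crop0.png',np.hstack(out))
for n in ['top','scene']:
    z=np.load(n+'0.npz'); im,d=z['im'],z['d']; P=pts(n,d)
    b,g,r=[im[...,i].astype(int) for i in range(3)]
    m=(r>110)&(g<70)&(b<70)
    if n=='top': roi=(300,400,150,250)
    else: roi=(195,270,200,280)
    M=np.zeros_like(m); M[roi[2]:roi[3],roi[0]:roi[1]]=1
    m&=M.astype(bool)
    Q=P[m]; print(n,len(Q),Q.min(0),Q.max(0))
    hi=Q[Q[:,2]>0.11]; print('fin',len(hi),np.median(hi,0) if len(hi) else '', np.percentile(hi,95,0) if len(hi) else '',np.percentile(hi,5,0) if len(hi) else '')
    s=Q[(Q[:,2]>0.085)&(Q[:,2]<0.1)]; print('cover',len(s),s.mean(0),s.min(0),s.max(0))
    # box: grey points at z ~0.05
    A=P[M.astype(bool)]; t=A[(A[:,2]>0.044)&(A[:,2]<0.056)]
    print('boxtop',len(t),t.min(0),t.max(0))
    if n=='top':
        hull=A[(A[:,2]>0.03)][:,:2].astype(np.float32)
        rc=cv2.minAreaRect(t[:,:2].astype(np.float32)*1000); print(rc)
        f=A[(A[:,2]>0.003)&(A[:,2]<0.009)]
        
        rc=cv2.minAreaRect(hull*1000); print('hull',rc)
        if len(s)>5: print('cover rect',cv2.minAreaRect(s[:,:2].astype(np.float32)*1000))
E
```

```text
top 488 [ 0.39374942 -0.26770361  0.04594879] [ 0.53981197 -0.02208325  1.34674953]
fin 36 [ 0.48411987 -0.22601264  0.13317535] [ 0.48514951 -0.20569599  0.13800806] [ 0.48126325 -0.25166862  0.12990264]
cover 422 [ 0.51167024 -0.22723821  0.09421039] [ 0.48115786 -0.25939796  0.08837727] [ 0.53586172 -0.19704668  0.09965404]
boxtop 885 [ 0.44541318 -0.34997952  0.04401302] [ 0.56867466 -0.17882327  0.05599909]
((508.15484619140625, -264.4674377441406), (121.02446746826172, 168.5938262939453), 1.7192044258117676)
hull ((490.3900146484375, -178.3470458984375), (142.83901977539062, 338.56756591796875), 8.860013961791992)
cover rect ((510.70318603515625, -227.39190673828125), (52.35712432861328, 62.0277099609375), 6.876254558563232)
scene 292 [ 0.48237988 -0.74285394  0.05093336] [ 1.2882924  -0.19818055  0.92765849]
fin 15 [ 0.48503799 -0.23375555  0.13075395] [ 0.7284741  -0.2127906   0.37177933] [ 0.48260631 -0.39946526  0.12498764]
cover 262 [ 0.51039061 -0.23743981  0.0947416 ] [ 0.4824471  -0.26346951  0.08599934] [ 0.53914118 -0.20273882  0.09981393]
boxtop 860 [ 0.31107206 -0.27995334  0.04402141] [ 0.57160536 -0.02759936  0.05599918]
```

View pics/crop0.png

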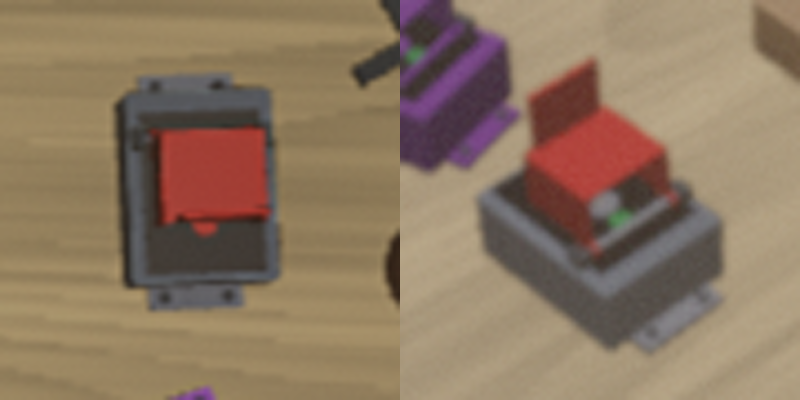

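```bash
python3 - <<'E'
from h import *
for n,roi in dict(top=(325,385,165,240),scene=(198,265,210,280)).items():
    z=np.load(n+'0.npz'); im,d=z['im'],z['d']; P=pts(n,d)
    M=np.zeros(d.shape,bool); M[roi[2]:roi[3],roi[0]:roi[1]]=1
    hsv=cv2.cvtColor(im,cv2.COLOR_BGR2HSV)
    pur=(hsv[...,0]>130)&(hsv[...,0]<165)&(hsv[...,1]>80)
    red=((hsv[...,0]<6)|(hsv[...,0]>174))&(hsv[...,1]>140)&M&(d>0)
    t=M&~pur&~red&(P[...,2]>0.042)&(P[...,2]<0.058)&(d>0)
    k,l,s,c=cv2.connectedComponentsWithStats(t.astype(np.uint8)); i=1+s[1:,4].argmax()
    A=P[l==i]; rc=cv2.minAreaRect(A[:,:2].astype(np.float32)*1000); print(n,'box',rc,np.median(A[:,2]))
    c=P[red&(P[...,2]>0.089)&(P[...,2]<0.1)]; rc=cv2.minAreaRect(c[:,:2].astype(np.float32)*1000); print('cover',rc,np.median(c[:,2]))
    f=P[red&(P[...,2]>0.105)&(P[...,2]<0.15)]; print('fin',len(f),f.min(0),f.max(0),np.polyfit(f[:,1],f[:,0],1))
    # foot plates
    f=P[M&~pur&(P[...,2]>0.003)&(P[...,2]<0.012)&(hsv[...,1]<60)]; print('foot',len(f),f.min(0),f.max(0)) if len(f) else 0
# obstacle map: heights of surroundings
z=np.load('top0.npz'); P=pts('top',z['d'])
for nm,r in dict(mallet=(395,440,200,240),purpA=(330,385,245,305),purpB=(415,468,250,312),key=(385,420,140,182),tin=(255,285,162,190),off=(258,285,198,238)).items():
    Q=P[r[2]:r[3],r[0]:r[1]].reshape(-1,3); Q=Q[(Q[:,2]>0.012)&(Q[:,2]<0.3)]; print(nm,Q.min(0).round(3),Q.max(0).round(3))
E
```

```text
top box ((506.36260986328125, -227.4678955078125), (119.98548889160156, 92.46507263183594), 3.749030113220215) 0.05035845054594801
cover ((508.46502685546875, -227.24476623535156), (53.7156982421875, 63.94226837158203), 2.1992621421813965) 0.09419509567883633
fin 44 [ 0.47989425 -0.25451936  0.10561428] [ 0.48544907 -0.20397251  0.13916103] [-0.04491812  0.47289363]
foot 147 [ 0.43077101 -0.28440636  0.00300193] [ 0.58251219 -0.19481902  0.0116456 ]
scene box ((508.4560241699219, -231.34117126464844), (123.17103576660156, 93.4291000366211), 3.2216591835021973) 0.051268509544670327
cover ((510.5986022949219, -232.90321350097656), (57.18137741088867, 61.77024841308594), 4.766103744506836) 0.09510625833094177
fin 62 [ 0.48164437 -0.25229869  0.10526586] [ 0.48910808 -0.21199914  0.13531831] [-0.0695115   0.46941763]
foot 210 [ 0.3462435  -0.2793323   0.00302988] [ 0.58730151 -0.18568531  0.01198392]
mallet [ 0.424 -0.417  0.012] [ 0.501 -0.347  0.203]
purpA [ 0.234 -0.301  0.012] [ 0.374 -0.177  0.14 ]
purpB [ 0.225 -0.512  0.012] [ 0.363 -0.417  0.139]
key [ 0.578 -0.408  0.012] [ 0.672 -0.323  0.022]
tin [ 0.54  -0.02   0.024] [0.602 0.039 0.043]
off [ 0.41  -0.029  0.032] [0.499 0.031 0.055]
```

The enlarged crop confirms it. The red guard's fin is on the robot side, the red dot is in front and the green dot is at the hinge.

- **Box:** centre ≈ (0.507, -0.229), yaw ≈ +3.3°, rectangle 120×92, top at 50 mm, all matching the given sizes.
- **Hinge:** about (0.537, -0.227, 0.054).

First I'll shut the fingers and turn the tool to the box's axes.

Call:
{"fn": "send_rows", "kwargs": {"steps": [{"dr": [0, 0, 7], "travel": [0, 0, -0.01], "claw": 0}, {"dr": [0, 0, 7], "travel": [0, 0, -0.01], "claw": 0}, {"dr": [0, 0, 0], "travel": [0.03, -0.03, 0], "claw": 0}, {"dr": [0, 0, 0], "travel": [0.03, -0.03, 0], "claw": 0}, {"dr": [0, 0, 0], "travel": [0.03, -0.03, 0], "claw": 0}], "squeeze": 20}}

```text
t: 0.52
eef_pos: [0.2669, -0.5313, 0.2461]
tool_rot: [-0.001, 1.0, 0.011, -0.006]
contact_force: [-0.5, 0.1, 0.2]
opening: 0.0259
```

```bash
cat > w.py <<'E'
from h import *
C=np.array([0.507,-0.229]);yaw=np.radians(3.4)
ex=np.array([np.cos(yaw),np.sin(yaw)]);ey=np.array([-ex[1],ex[0]])
H=C+0.030*ex
def st():
    o=ctrl.get_obs();m=q2m(o['tool_rot']);p=o['eef_pos']
    d=p[:2]-H
    print('t%.2f'%o['t'],'box-frame rel hinge mm',np.round([d@ex*1e3,d@ey*1e3,(p[2]-.054)*1e3],1),'yaw %.1f'%np.degrees(np.arctan2(m[1,0],m[0,0])),'z',m[:,2].round(3),'F',np.round(o['contact_force'],1),'op',round(o['opening'],4))
    return o,m
if __name__=='__main__': st()
E
python3 w.py
```

```text
t0.52 box-frame rel hinge mm [-287.6 -287.5  192.1] yaw 1.3 z [-0.011  0.003 -1.   ] F [-0.5  0.1  0.2] op 0.0259
```

Call:
{"fn": "send_rows", "kwargs": {"steps": [{"dr": [0, 0, -2], "travel": [0.022, -0.036, 0], "claw": 0}, {"dr": [0, 0, 0], "travel": [0.022, -0.036, 0], "claw": 0}, {"dr": [0, 0, 0], "travel": [0.022, -0.036, 0], "claw": 0}, {"dr": [0, 0, 0], "travel": [0.022, -0.036, 0], "claw": 0}, {"dr": [0, 0, 0], "travel": [0.022, -0.036, 0], "claw": 0}]}}

```text
t: 0.93
eef_pos: [0.3667, -0.3456, 0.2431]
tool_rot: [-0.002, 1.0, 0.029, -0.006]
contact_force: [1.2, 0.0, 0.3]
opening: -0.0001
```

```bash
python3 w.py
```

```text
t0.93 box-frame rel hinge mm [-177.  -108.   189.1] yaw 3.4 z [-0.013  0.005 -1.   ] F [1.2 0.  0.3] op -0.0001
```

Call:
{"fn": "send_rows", "kwargs": {"steps": [{"dr": [0, 0, 0], "travel": [0.022, -0.03, 0], "claw": 0}, {"dr": [0, 0, 0], "travel": [0.022, -0.03, 0], "claw": 0}, {"dr": [0, 0, 0], "travel": [0.022, -0.03, 0], "claw": 0}, {"dr": [0, 0.5, 0], "travel": [0.016, -0.02, 0.01], "claw": 0}, {"dr": [0, 0, 0], "travel": [0, 0, 0], "claw": 0}]}}

```text
t: 1.35
eef_pos: [0.4472, -0.2125, 0.2312]
tool_rot: [-0.005, 0.999, 0.037, -0.002]
contact_force: [-0.8, 0.3, -0.1]
opening: 0.0001
```

```bash
python3 w.py; python3 - <<'E'
from h import *
im,d=ctrl.capture('wrist'); cv2.imwrite('pics/w1.png',im)
E
```

```text
t1.35 box-frame rel hinge mm [-88.7  20.  177.2] yaw 4.3 z [-0.004  0.01  -1.   ] F [-0.8  0.3 -0.1] op 0.0001
```

View pics/w1.png

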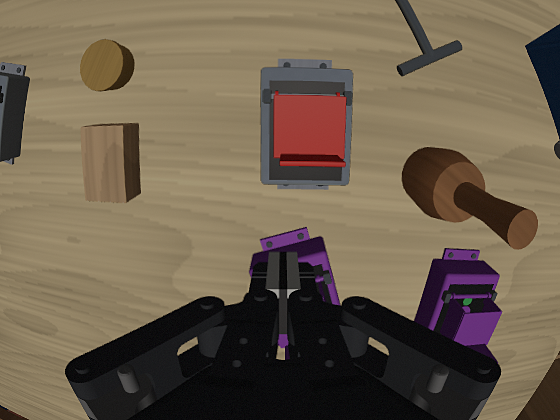

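Wrist view: the red guard is centred at (310,125), the fin at (312,160), and the fingertips at (283,270). The tool is about 20 mm too far left of the fin, which agrees with the numbers. I'll shift right and lower.

Call:
{"fn": "send_rows", "kwargs": {"steps": [{"dr": [0, 0, 0.8], "travel": [-0.003, 0.01, 0.03], "claw": 0}, {"dr": [0, 0.3, 0], "travel": [-0.002, 0.01, 0.03], "claw": 0}, {"dr": [0, 0, 0], "travel": [0, 0, 0.03], "claw": 0}, {"dr": [0, 0, 0], "travel": [0, 0, 0.02], "claw": 0}, {"dr": [0, 0, 0], "travel": [0, 0, 0], "claw": 0}]}}

```text
t: 1.82
eef_pos: [0.443, -0.2419, 0.1212]
tool_rot: [-0.0, 1.0, 0.027, 0.003]
contact_force: [-0.1, 0.5, -0.2]
opening: -0.0
```

```bash
python3 w.py
```

```text
t1.82 box-frame rel hinge mm [-94.6  -9.   67.2] yaw 3.1 z [ 0.007  0.001 -1.   ] F [-0.1  0.5 -0.2] op -0.0
```

Call:
{"fn": "send_rows", "kwargs": {"steps": [{"dr": [0, 0, 0], "travel": [0.006, -0.008, 0.006], "claw": 0}, {"dr": [0, 0, 0], "travel": [0.006, 0, 0], "claw": 0}, {"dr": [0, 0, 0], "travel": [0.006, 0, 0], "claw": 0}, {"dr": [0, 0, 0], "travel": [0.006, 0, 0], "claw": 0}]}}

```text
t: 2.15
eef_pos: [0.4659, -0.236, 0.1163]
tool_rot: [0.001, 1.0, 0.024, 0.003]
contact_force: [0.5, 0.3, -0.2]
opening: 0.0003
```

```bash
python3 w.py
```

```text
t2.15 box-frame rel hinge mm [-71.4  -4.5  62.3] yaw 2.7 z [ 0.005 -0.001 -1.   ] F [ 0.5  0.3 -0.2] op 0.0003
```

Call:
{"fn": "send_rows", "kwargs": {"steps": [{"dr": [0, 0, -0.5], "travel": [0.006, 0, 0], "claw": 0}, {"dr": [0, 0, 0], "travel": [0.006, 0, -0.002], "claw": 0}, {"dr": [0, 0, 0], "travel": [0.006, 0, -0.003], "claw": 0}, {"dr": [0, 0, 0], "travel": [0.006, 0, -0.003], "claw": 0}, {"dr": [0, 0, 0], "travel": [0.006, 0, -0.003], "claw": 0}]}}

```text
t: 2.57
eef_pos: [0.5028, -0.2348, 0.1327]
tool_rot: [0.002, 1.0, 0.029, 0.006]
contact_force: [0.4, -0.2, 0.6]
opening: -0.0001
```

```bash
python3 w.py;  python3 - <<'E'
from h import *
im,d=ctrl.capture('wrist'); cv2.imwrite('pics/w2.png',im)
E
```

```text
t2.57 box-frame rel hinge mm [-34.5  -5.5  78.7] yaw 3.4 z [ 0.012 -0.004 -1.   ] F [ 0.4 -0.2  0.6] op -0.0001
```

View pics/w2.png

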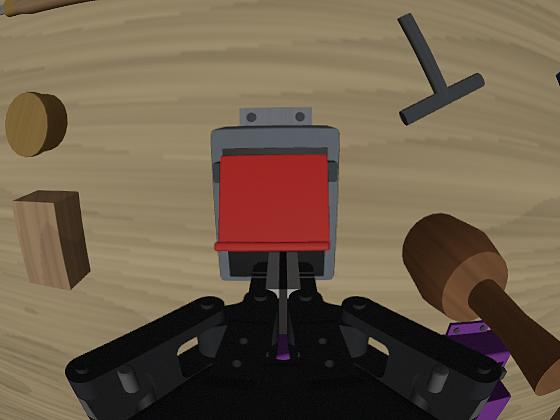

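Wrist view: the fingertips at (283,255) sit against the fin at row 245 and the guard is partly raised. I'll keep pushing.

Call:
{"fn": "send_rows", "kwargs": {"steps": [{"dr": [0, 0, 0], "travel": [0.007, 0, 0], "claw": 0}, {"dr": [0, 0.5, 0], "travel": [0.007, 0, 0], "claw": 0}, {"dr": [0, 0, 0], "travel": [0.007, 0, 0], "claw": 0}, {"dr": [0, 0, 0], "travel": [0.007, 0, 0], "claw": 0}, {"dr": [0, 0, 0], "travel": [0.007, 0, 0], "claw": 0}]}}

```text
t: 3.03
eef_pos: [0.5431, -0.2328, 0.1352]
tool_rot: [0.003, 0.999, 0.029, 0.013]
contact_force: [-0.5, -0.2, -0.1]
opening: 0.0001
```

```bash
python3 w.py;  python3 - <<'E'
from h import *
im,d=ctrl.capture('wrist'); cv2.imwrite('pics/w3.png',im)
E
```

```text
t3.03 box-frame rel hinge mm [ 5.8 -5.9 81.2] yaw 3.4 z [ 0.026 -0.005 -1.   ] F [-0.5 -0.2 -0.1] op 0.0001
```

View pics/w3.png

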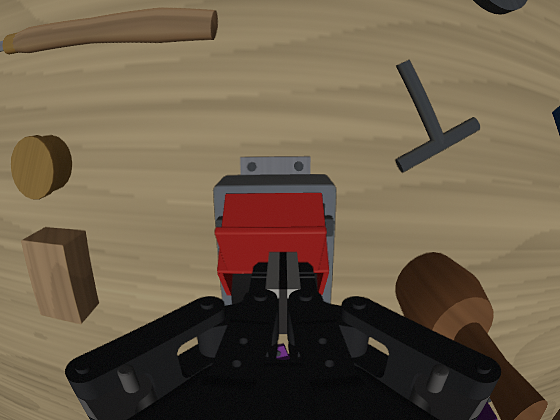

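```bash
python3 - <<'E'
from h import *
im,d=ctrl.capture('scene'); cv2.imwrite('pics/s3.png',cv2.resize(im[170:300,170:300],(600,600),interpolation=cv2.INTER_CUBIC))
P=pts('scene',d); hsv=cv2.cvtColor(im,cv2.COLOR_BGR2HSV)
m=((hsv[...,0]<6)|(hsv[...,0]>174))&(hsv[...,1]>140); m[:200]=0;m[280:]=0;m[:,:190]=0;m[:,275:]=0
from w import H,ex,ey
Q=P[m]; a=(Q[:,:2]-H)@ex*1e3; z=(Q[:,2]-.054)*1e3
print(np.percentile(a,[2,50,98]),np.percentile(z,[2,50,98]))
E
```

```text
[-12.13166997  17.79267619  35.3850491 ] [14.69573404 44.32995734 91.60909476]
```

View pics/s3.png

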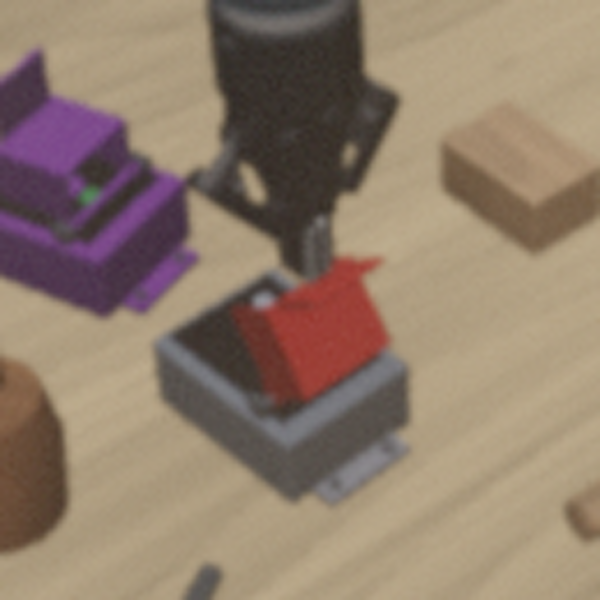

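Scene view: the guard leans back at about 0.95 rad, past the balance point, and the toggle ball is visible. A little further push lets it fall back.

Call:
{"fn": "send_rows", "kwargs": {"steps": [{"dr": [0, 0.7, 0], "travel": [0.007, 0, 0], "claw": 0}, {"dr": [0, 0.7, 0], "travel": [0.005, 0, 0], "claw": 0}, {"dr": [0, 0, 0], "travel": [-0.006, 0, -0.003], "claw": 0}, {"dr": [0, 0, 0], "travel": [-0.015, 0, -0.01], "claw": 0}, {"dr": [0, 0, 0], "travel": [-0.02, 0, -0.005], "claw": 0}]}}

```text
t: 3.55
eef_pos: [0.5167, -0.2318, 0.1506]
tool_rot: [0.001, 0.999, 0.032, 0.027]
contact_force: [-0.3, 0.4, 0.6]
opening: 0.0002
```

```bash
cat > sc.py <<'E'
from h import *
from w import H,ex,ey,st
import sys
st()
im,d=ctrl.capture('scene'); cv2.imwrite(sys.argv[1],cv2.resize(im[170:300,170:300],(600,600),interpolation=cv2.INTER_CUBIC))
P=pts('scene',d); hsv=cv2.cvtColor(im,cv2.COLOR_BGR2HSV)
m=((hsv[...,0]<6)|(hsv[...,0]>174))&(hsv[...,1]>140); m[:200]=0;m[280:]=0;m[:,:190]=0;m[:,275:]=0
Q=P[m&(d>0)]; a=(Q[:,:2]-H)@ex*1e3; z=(Q[:,2]-.054)*1e3
print('red x',np.percentile(a,[2,50,98]),'z',np.percentile(z,[2,50,98]))
E
python3 sc.py pics/s4.png
```

```text
t3.55 box-frame rel hinge mm [-20.5  -3.4  96.6] yaw 3.7 z [ 0.054 -0.001 -0.999] F [-0.3  0.4  0.6] op 0.0002
red x [-40.06812036  32.70964559  61.86016072] z [ 3.74368598 47.22822928 75.39776934]
```

View pics/s4.png

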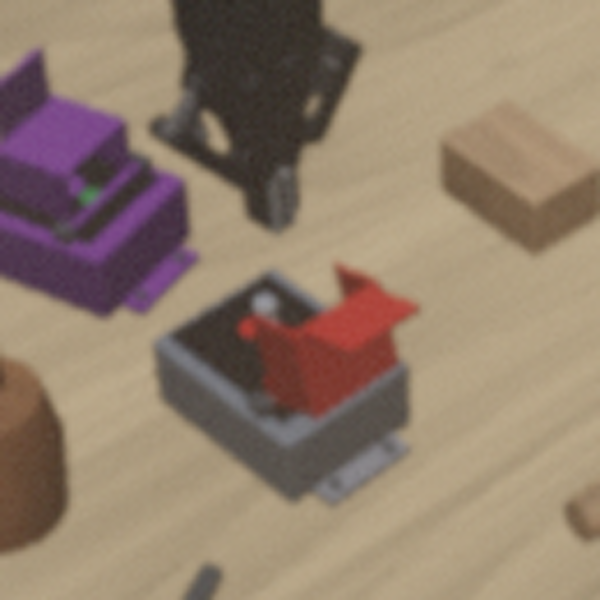

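The guard is fully back on its stop: the fin top measures 62 mm behind and 75 mm above the hinge, against the specified 63 and 74. The toggle ball shows at crop (263,302), still at the front. Next I'll level the tool and go in front of the toggle.

Call:
{"fn": "send_rows", "kwargs": {"steps": [{"dr": [0, -3, 0], "travel": [-0.02, 0, 0], "claw": 0}, {"dr": [0, 0, 0], "travel": [-0.02, 0, 0], "claw": 0}, {"dr": [0, 0, 0], "travel": [-0.012, 0, 0.01], "claw": 0}, {"dr": [0, 0, 0], "travel": [0, 0, 0.02], "claw": 0}, {"dr": [0, 0, 0], "travel": [0, 0, 0], "claw": 0}]}}

```text
t: 4.02
eef_pos: [0.4523, -0.2387, 0.121]
tool_rot: [0.004, 1.0, 0.028, -0.003]
contact_force: [-0.8, 0.3, -0.5]
opening: -0.0001
```

```bash
python3 - <<'E'
from h import *
from w import H,ex,ey,st
o,m=st()
im,d=ctrl.capture('scene');P=pts('scene',d)
hsv=cv2.cvtColor(im,cv2.COLOR_BGR2HSV)
s=(hsv[...,1]<50)&(hsv[...,2]>130); s[:222]=0;s[250:]=0;s[:,:215]=0;s[:,245:]=0
Q=P[s]; print(s.sum(), 'ball', np.median((Q[:,:2]-H)@ex)*1e3,np.median((Q[:,:2]-H)@ey)*1e3,(np.median(Q[:,2])-.054)*1e3, np.argwhere(s).mean(0))
im,d=ctrl.capture('wrist'); cv2.imwrite('pics/w5.png',im)
E
```

```text
t4.02 box-frame rel hinge mm [-85.1  -6.4  67. ] yaw 3.2 z [-0.006 -0.007 -1.   ] F [-0.8  0.3 -0.5] op -0.0001
25 ball -47.43538974675345 39.38824156512656 -1.209735122211182 [233.2  230.56]
```

View pics/w5.png

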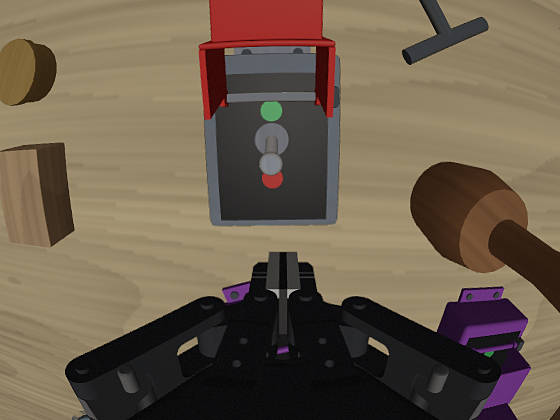

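Wrist view: the ball is at (271,163), leaning to the red dot, and the green dot is at (271,110) on the hinge side. The fingers at (283,255) need to move about 6 mm left. Then I'll lower and approach.

Call:
{"fn": "send_rows", "kwargs": {"steps": [{"dr": [0, 0, 0], "travel": [0.002, -0.004, 0.018], "claw": 0}, {"dr": [0, 0, 0], "travel": [0.002, -0.003, 0.018], "claw": 0}, {"dr": [0, 0, 0], "travel": [0, 0, 0.007], "claw": 0}, {"dr": [0, 0, 0], "travel": [0, 0, 0], "claw": 0}]}}

```text
t: 4.45
eef_pos: [0.4649, -0.2349, 0.0853]
tool_rot: [0.007, 1.0, 0.028, 0.005]
contact_force: [-0.3, 0.4, -0.6]
opening: -0.0001
```

```bash
python3 w.py
```

```text
t4.45 box-frame rel hinge mm [-72.3  -3.4  31.3] yaw 3.2 z [ 0.01  -0.014 -1.   ] F [-0.3  0.4 -0.6] op -0.0001
```

Call:
{"fn": "send_rows", "kwargs": {"steps": [{"dr": [0.4, 0, 0], "travel": [0, -0.002, 0.008], "claw": 0}, {"dr": [0, 0, 0], "travel": [0.004, 0, 0.007], "claw": 0}, {"dr": [0, 0, 0], "travel": [0.005, 0, 0], "claw": 0}, {"dr": [0, 0, 0], "travel": [0.005, 0, 0], "claw": 0}]}}

```text
t: 4.78
eef_pos: [0.4811, -0.2335, 0.0719]
tool_rot: [0.004, 1.0, 0.028, 0.006]
contact_force: [-4.8, -0.3, 3.1]
opening: 0.0004
```

```bash
python3 w.py
```

```text
t4.78 box-frame rel hinge mm [-56.2  -3.   17.9] yaw 3.2 z [ 0.011 -0.008 -1.   ] F [-4.8 -0.3  3.1] op 0.0004
```

Contact at the expected place: F ≈ -4.8 N with the tip at -56 mm. Continuing gently.

Call:
{"fn": "send_rows", "kwargs": {"steps": [{"dr": [0, 0, 0], "travel": [0.004, 0, 0], "claw": 0}, {"dr": [0, 0, 0], "travel": [0.004, 0, 0], "claw": 0}, {"dr": [0, 0, 0], "travel": [0.004, 0, 0], "claw": 0}]}}

```text
t: 5.03
eef_pos: [0.4914, -0.2331, 0.0721]
tool_rot: [0.004, 1.0, 0.027, 0.002]
contact_force: [-3.1, -0.1, 1.8]
opening: 0.0
```

```bash
python3 w.py
```

```text
t5.03 box-frame rel hinge mm [-45.8  -3.1  18.1] yaw 3.1 z [ 0.004 -0.008 -1.   ] F [-3.1 -0.1  1.8] op 0.0
```

Call:
{"fn": "send_rows", "kwargs": {"steps": [{"dr": [0, 0, 0], "travel": [0.004, 0, 0], "claw": 0}, {"dr": [0, 0, 0], "travel": [0.004, 0, 0], "claw": 0}, {"dr": [0, 0, 0], "travel": [0.003, 0, 0], "claw": 0}]}}

```text
t: 5.28
eef_pos: [0.5034, -0.2324, 0.0721]
tool_rot: [0.004, 1.0, 0.027, 0.002]
contact_force: [-2.6, 0.5, -1.7]
opening: 0.0001
```

```bash
python3 w.py
```

```text
t5.28 box-frame rel hinge mm [-33.8  -3.1  18.1] yaw 3.1 z [ 0.004 -0.008 -1.   ] F [-2.6  0.5 -1.7] op 0.0001
```

Near the stop now. I'll take 2 mm steps with checks.

Call:
{"fn": "send_rows", "kwargs": {"steps": [{"dr": [0, 0, 0], "travel": [0.002, 0, 0], "claw": 0}]}}

```text
t: 5.37
eef_pos: [0.5048, -0.2322, 0.0717]
tool_rot: [0.004, 1.0, 0.027, 0.001]
contact_force: [-6.2, -0.3, 3.9]
opening: 0.0001
```

Call:
{"fn": "send_rows", "kwargs": {"steps": [{"dr": [0, 0, 0], "travel": [0.0015, 0, 0], "claw": 0}]}}

```text
t: 5.45
eef_pos: [0.5048, -0.2322, 0.0713]
tool_rot: [0.003, 1.0, 0.027, -0.001]
contact_force: [-5.4, -0.1, 3.1]
opening: 0.0005
```

```bash
python3 w.py
```

```text
t5.45 box-frame rel hinge mm [-32.4  -3.1  17.3] yaw 3.1 z [-0.002 -0.007 -1.   ] F [-5.4 -0.1  3.1] op 0.0005
```

Call:
{"fn": "send_rows", "kwargs": {"steps": [{"dr": [0, 0, 0], "travel": [0.003, 0, 0], "claw": 0}]}}

```text
t: 5.53
eef_pos: [0.5049, -0.2322, 0.0708]
tool_rot: [0.003, 1.0, 0.027, -0.005]
contact_force: [-8.0, 0.9, 6.0]
opening: 0.0
```

Call:
{"fn": "send_rows", "kwargs": {"steps": [{"dr": [0, 0, 0], "travel": [0.003, 0, 0], "claw": 0}]}}

```text
t: 5.62
eef_pos: [0.5048, -0.2321, 0.0702]
tool_rot: [0.002, 1.0, 0.027, -0.008]
contact_force: [-7.7, 0.1, 3.7]
opening: 0.0
```

```bash
python3 w.py
```

```text
t5.62 box-frame rel hinge mm [-32.4  -2.9  16.2] yaw 3.0 z [-0.016 -0.005 -1.   ] F [-7.7  0.1  3.7] op 0.0
```

It's on the firm stop: 8 N and no further movement. I'll back away and check.

Call:
{"fn": "send_rows", "kwargs": {"steps": [{"dr": [0, 0, 0], "travel": [-0.012, 0, 0], "claw": 0}, {"dr": [0, 0, 0], "travel": [-0.02, 0, -0.005], "claw": 0}, {"dr": [0, 0.6, 0], "travel": [-0.015, 0, -0.015], "claw": 0}, {"dr": [0, 0, 0], "travel": [0, 0, -0.02], "claw": 0}, {"dr": [0, 0, 0], "travel": [0, 0, -0.01], "claw": 0}]}}

```text
t: 6.03
eef_pos: [0.4618, -0.2332, 0.1208]
tool_rot: [0.002, 1.0, 0.028, 0.002]
contact_force: [0.8, -1.3, 1.7]
opening: 0.0002
```

```bash
python3 w.py;python3 - <<'E'
from h import *
im,d=ctrl.capture('wrist'); cv2.imwrite('pics/w6.png',im)
E
```

```text
t6.03 box-frame rel hinge mm [-75.4  -1.5  66.8] yaw 3.2 z [ 0.004 -0.004 -1.   ] F [ 0.8 -1.3  1.7] op 0.0002
```

View pics/w6.png

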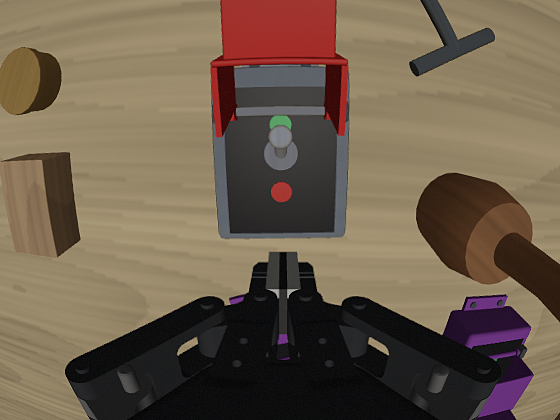

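The toggle ball at (280,136) now leans over the green dot and the guard is still back. Next I'll go up and over, behind the fin.

Call:
{"fn": "send_rows", "kwargs": {"steps": [{"dr": [0, 0, 0], "travel": [0, 0, -0.03], "claw": 0}, {"dr": [0, 0, 0], "travel": [0, 0, -0.03], "claw": 0}, {"dr": [0, 0, 0], "travel": [0.02, 0, -0.02], "claw": 0}, {"dr": [0, 0, 0], "travel": [0.03, 0, 0], "claw": 0}, {"dr": [0, 0, 0], "travel": [0.03, 0, 0], "claw": 0}]}}

```text
t: 6.5
eef_pos: [0.5434, -0.2314, 0.2068]
tool_rot: [0.004, 1.0, 0.025, 0.005]
contact_force: [-0.3, 0.1, -0.5]
opening: -0.0002
```

Call:
{"fn": "send_rows", "kwargs": {"steps": [{"dr": [0, 0, 0], "travel": [0.03, 0, 0], "claw": 0}, {"dr": [0, 0, 0], "travel": [0.03, 0, 0], "claw": 0}, {"dr": [0, 0, 0], "travel": [0.03, 0, 0], "claw": 0}, {"dr": [0, 0, 0], "travel": [0.005, 0, 0], "claw": 0}, {"dr": [0, 0, 0], "travel": [0, 0, 0], "claw": 0}]}}

```text
t: 6.92
eef_pos: [0.6566, -0.2228, 0.2094]
tool_rot: [0.005, 0.999, 0.028, 0.015]
contact_force: [0.7, 0.1, -0.3]
opening: 0.0002
```

```bash
python3 w.py
```

```text
t6.92 box-frame rel hinge mm [119.7  -2.7 155.4] yaw 3.2 z [ 0.031 -0.008 -0.999] F [ 0.7  0.1 -0.3] op 0.0002
```

Call:
{"fn": "send_rows", "kwargs": {"steps": [{"dr": [0, -1.5, 0], "travel": [0, 0, 0.025], "claw": 0}, {"dr": [0, 0, 0], "travel": [0, 0, 0.025], "claw": 0}, {"dr": [0, 0, 0], "travel": [0, 0, 0.025], "claw": 0}, {"dr": [0, 0, 0], "travel": [0, 0, 0.01], "claw": 0}, {"dr": [0, 0, 0], "travel": [0, 0, 0], "claw": 0}]}}

```text
t: 7.33
eef_pos: [0.6611, -0.2229, 0.1229]
tool_rot: [0.006, 1.0, 0.028, 0.006]
contact_force: [1.0, -1.1, 0.4]
opening: 0.0003
```

```bash
python3 w.py
```

```text
t7.33 box-frame rel hinge mm [124.2  -3.1  68.9] yaw 3.2 z [ 0.012 -0.011 -1.   ] F [ 1.  -1.1  0.4] op 0.0003
```

Call:
{"fn": "send_rows", "kwargs": {"steps": [{"dr": [0, 0, 0], "travel": [-0.008, 0, 0.008], "claw": 0}, {"dr": [0, 0, 0], "travel": [-0.012, 0, 0.002], "claw": 0}, {"dr": [0, 0, 0], "travel": [-0.012, 0, 0], "claw": 0}, {"dr": [0, 0, 0], "travel": [-0.008, 0, 0], "claw": 0}, {"dr": [0, 0, 0], "travel": [-0.006, 0, 0], "claw": 0}]}}

```text
t: 7.75
eef_pos: [0.6147, -0.2262, 0.115]
tool_rot: [0.006, 1.0, 0.028, 0.008]
contact_force: [-0.4, -0.4, -0.3]
opening: -0.0003
```

```bash
python3 w.py
```

```text
t7.75 box-frame rel hinge mm [77.6 -3.6 61. ] yaw 3.2 z [ 0.017 -0.012 -1.   ] F [-0.4 -0.4 -0.3] op -0.0003
```

Call:
{"fn": "send_rows", "kwargs": {"steps": [{"dr": [0, 0, 0], "travel": [-0.006, 0, 0], "claw": 0}, {"dr": [0, 0, 0], "travel": [-0.006, 0, 0], "claw": 0}, {"dr": [0, 0, 0], "travel": [-0.006, 0, 0], "claw": 0}, {"dr": [0, 0, 0], "travel": [-0.006, 0, 0], "claw": 0}]}}

```text
t: 8.08
eef_pos: [0.5917, -0.2287, 0.119]
tool_rot: [0.008, 1.0, 0.028, 0.012]
contact_force: [1.2, 0.3, -0.5]
opening: -0.0004
```

```bash
python3 sc.py pics/s7.png
```

```text
t8.08 box-frame rel hinge mm [54.6 -4.8 65. ] yaw 3.2 z [ 0.025 -0.014 -1.   ] F [ 1.2  0.3 -0.5] op -0.0004
red x [-12.55978602  19.7085345   39.92030579] z [18.82840268 41.61159537 85.46415265]
```

View pics/s7.png

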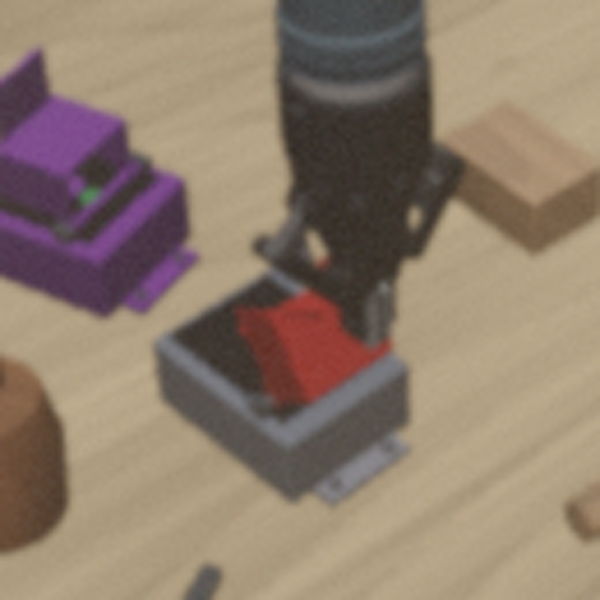

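The guard is tipping forward, with the fin top at about 40 mm. I'll keep on and correct the slow rise of the tip.

Call:
{"fn": "send_rows", "kwargs": {"steps": [{"dr": [0, 0, 0], "travel": [-0.006, 0, 0.001], "claw": 0}, {"dr": [0, 0, 0], "travel": [-0.006, 0, 0.001], "claw": 0}, {"dr": [0, 0, 0], "travel": [-0.006, 0, 0.001], "claw": 0}, {"dr": [0, 0, 0], "travel": [-0.006, 0, 0], "claw": 0}]}}

```text
t: 8.47
eef_pos: [0.5651, -0.2302, 0.115]
tool_rot: [0.008, 1.0, 0.028, 0.012]
contact_force: [0.1, 0.1, -0.1]
opening: 0.0003
```

```bash
python3 sc.py pics/s8.png
```

```text
t8.47 box-frame rel hinge mm [27.9 -4.7 61. ] yaw 3.2 z [ 0.024 -0.014 -1.   ] F [ 0.1  0.1 -0.1] op 0.0003
red x [-21.91748606   6.77929694  26.46968015] z [ 0.52738376 42.92469645 73.32786749]
```

Call:
{"fn": "send_rows", "kwargs": {"steps": [{"dr": [0, 0, 0], "travel": [-0.005, 0, -0.001], "claw": 0}, {"dr": [0, 0, 0], "travel": [-0.005, 0, -0.001], "claw": 0}, {"dr": [0, 0, 0], "travel": [-0.003, 0, -0.001], "claw": 0}]}}

```text
t: 8.77
eef_pos: [0.5486, -0.231, 0.117]
tool_rot: [0.007, 1.0, 0.027, 0.01]
contact_force: [0.1, 0.3, 0.2]
opening: -0.0001
```

```bash
python3 sc.py pics/s9.png
```

```text
t8.77 box-frame rel hinge mm [11.4 -4.5 63. ] yaw 3.2 z [ 0.02  -0.014 -1.   ] F [0.1 0.3 0.2] op -0.0001
red x [-31.73345781  -3.55675825  16.18664912] z [ 9.90550371 43.43152126 65.54793978]
```

View pics/s9.png

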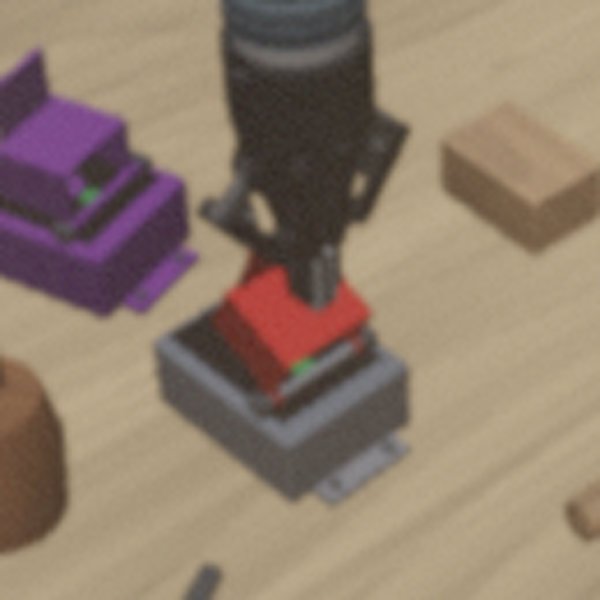

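Call:
{"fn": "send_rows", "kwargs": {"steps": [{"dr": [0, 0, 0], "travel": [0, 0, 0], "claw": 0}, {"dr": [0, 0, 0], "travel": [0, 0, 0], "claw": 0}, {"dr": [0, 0, 0], "travel": [0, 0, -0.02], "claw": 0}, {"dr": [0, 0, 0], "travel": [0.01, 0, -0.03], "claw": 0}, {"dr": [0, 0, 0], "travel": [0.03, 0, -0.03], "claw": 0}]}}

```text
t: 9.23
eef_pos: [0.5749, -0.2282, 0.1899]
tool_rot: [0.004, 1.0, 0.025, -0.002]
contact_force: [-0.3, -0.6, -0.2]
opening: 0.0001
```

Call:
{"fn": "send_rows", "kwargs": {"steps": [{"dr": [0, 0, 0], "travel": [0.03, 0, -0.03], "claw": 0}, {"dr": [0, 0, 0], "travel": [0.03, 0, -0.03], "claw": 0}, {"dr": [0, 0, 0], "travel": [0, 0, 0], "claw": 0}, {"dr": [0, 0, 0], "travel": [0, 0, 0], "claw": 0}, {"dr": [0, 0, 0], "travel": [0, 0, 0], "claw": 0}]}}

```text
t: 9.65
eef_pos: [0.647, -0.2226, 0.2614]
tool_rot: [0.006, 1.0, 0.027, 0.008]
contact_force: [0.8, 0.3, 0.6]
opening: -0.0002
```

```bash
python3 sc.py pics/s10.png; python3 - <<'E'
from h import *
im,d=ctrl.capture('top'); cv2.imwrite('pics/t10.png',im)
E
```

```text
t9.65 box-frame rel hinge mm [110.1  -2.  207.4] yaw 3.1 z [ 0.016 -0.011 -1.   ] F [0.8 0.3 0.6] op -0.0002
red x [-53.52569637 -31.7342198   -0.61486843] z [12.63704095 41.15352965 76.11582459]
```

View pics/s10.png

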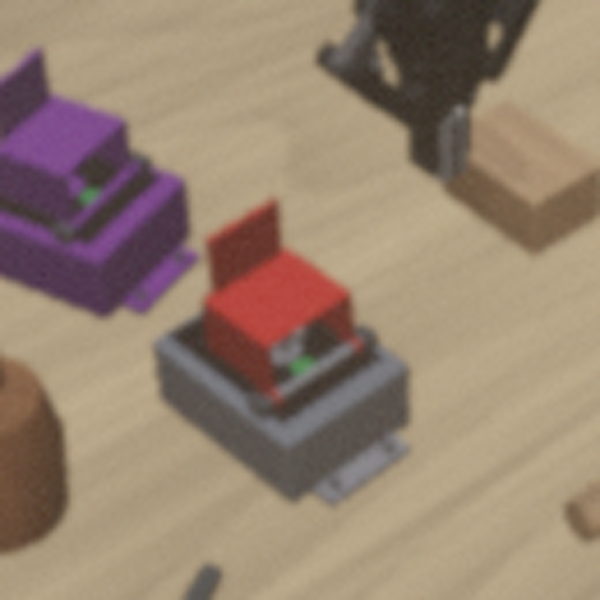

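View pics/t10.png

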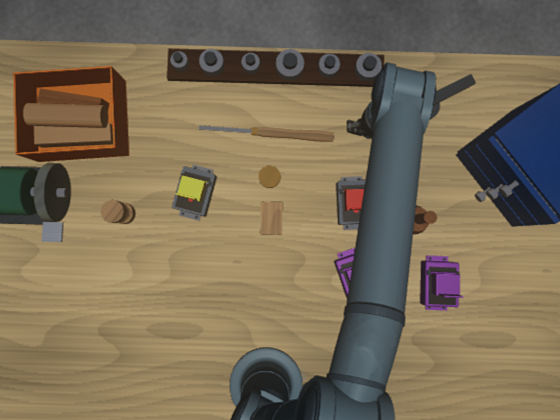

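The guard is shut. The toggle seen through the rear gap needs a check, so I'll project where the ball should appear ON and OFF and compare close-ups from before and now.

```bash
python3 - <<'E'
from h import *
from w import H,ex,st
c=ctrl.get_calibration('scene');E=np.linalg.inv(c['extrinsics'])
for n,a,z in [('ON',-15,23),('OFF',-41,23),('disc',-28,-4),('fintop',-55,80)]:
    p=np.r_[H+ex*a/1e3,.054+z/1e3,1]; q=E@p; print(n,c['cx']+c['fx']*q[0]/-q[2],c['cy']-c['fy']*q[1]/-q[2])
im,d=ctrl.capture('scene'); o=np.load('scene0.npz')['im']
f=lambda i:cv2.resize(i[225:265,210:250],(400,400),interpolation=cv2.INTER_NEAREST)
cv2.imwrite('pics/cmp.png',np.hstack([f(o),f(im)]))
print('fin-region diff rows', np.abs(o.astype(int)-im)[225:265,210:250].mean())
E
```

```text
ON 233.39084757432 240.52880989263232
OFF 226.85358131804762 235.65249282562067
disc 230.75925898198116 245.71116833299163
fintop 221.7720934993887 216.3107772354793
fin-region diff rows 4.69375
```

View pics/cmp.png

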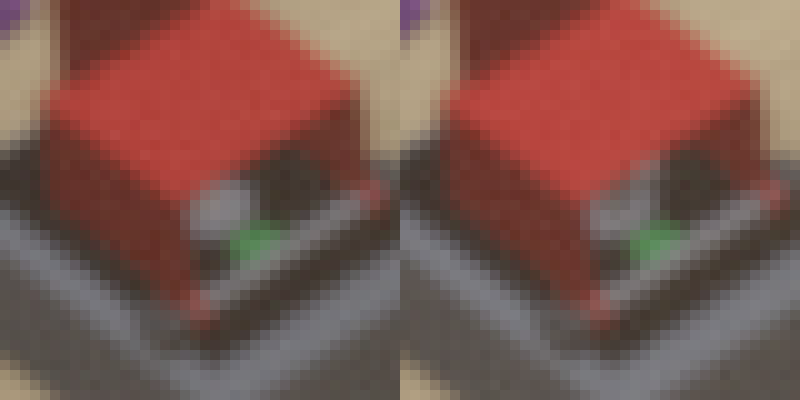

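In the close-up on the right (now), the bat lies across the base disc and its ball is at about (234,241), the projected ON spot. On the left (before) only the disc shows. The guard outline matches the initial shut one, so I'm handing in.

```bash
python3 -c "
from h import *
print(ctrl.finish_job())"
```

```text
the job is handed in; nothing more can be done
None
```

The extractor is switched on and its red guard is shut again over the toggle. I handed in at about 9.8 s; no verdict was reported.

- **Guard open:** I pushed the fin back with shut fingers until the guard fell onto its stop. The fin top measured 62 mm behind and 75 mm above the hinge (63 and 74 specified).
- **Toggle on:** I pushed it to its firm stop, where the force reached about 10 N with no further movement. The wrist picture showed it over the green dot with the guard still open.
- **Guard shut:** I tipped the fin forward from behind, the guard dropped, and I pulled the arm well clear.
- **Last checks:** The guard outline matches the initial shut one, and the toggle ball shows at its projected ON pixel. In the last top view the yellow guard, tin, offcut, gouge and spindle blank look unmoved.
- **Not fully confirmed:** The arm partly hid the mallet and covered the chuck key in that view. The mallet's visible part and the key's earlier wrist pictures looked unchanged, and no contact with anything but the guard and toggle showed in the forces. The first box and cover positions from the scene and top views differed by 4–6 mm in y, which did not affect the work.

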